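Close the tea mill and fit its crank

TASK

Get the hand tea mill ready for grinding: lower the loose cover gently over the spindle onto the hopper's rim, never dropping it, so that it sits seated and level, and let go of it. Then take the crank by its hub, turn it until its socket meshes with the spindle's splines, slide it fully home and keep pressing so that the sprung spindle clearly gives. Finish in that state, still gripping the hub and pressing down, with the cover still seated and untouched, and leave everything else where it stands.

Things in the scene. Friction and masses are not known exactly. Their poses are not given: they have to be found in the camera images.
- mill_rim (a point): Centre of the mill hopper's open mouth at rim height, 115 mm above the tatami, z up. The pale green (celadon) hopper bowl is 96 across its rim outside and 86 across the mouth inside; the steel spindle stands upright in the middle of the mouth.
- spindle_top (a point): Centre of the bright steel spindle's upper end, 180 mm above the tatami when not pressed; moves and turns with it, z up. From above the end is a cross of four splines along its x and y: 22 across, each 7 wide, edges rounded, the same after each quarter turn. Splines run 26 down, below is a 16 mm round shaft. It turns only against stiff burr drag (0.12 N m).
- spindle_lift (a joint): How far the spindle is pressed down against its burr spring, in m: 0 = up, 0.006 = bottom stop. It starts to give at about 4.4 N and needs about 2 N more per mm (about 8.5 N at 2 mm, 16.5 N at the stop). Pressing it down closes the burrs.
- cover_collar (a point): Mid-height of the loose cover's upright black collar, on its axis, z up; 26 mm above the tatami at the start, where the cover lies right way up. Collar 36 across, 30 high: grip it from above, fingertips above the plate. A hole 28 across runs right through for the spindle. Seated, this point is 20 mm above the rim, the collar's top 35 mm.
- cover: The cover, about 0.14 kg; origin in the centre of its underside, 26 mm below cover_collar. From below: locating lip 81 across, 6 high, that fits loosely in the hopper's mouth; metal plate 96 across, 5 thick (6 to 11 above the origin), that rests on the rim; black collar (11 to 41).
- crank_hub (a point): Centre of the crank's square red-enamelled hub (38 x 38 x 40 high), on its axis; z up, x along the arm, y across. 20 mm above the tatami at the start: the crank stands on its hub. The flat +y and -y faces are free to be gripped from above. Fully home on the spindle, this point is 2 mm above spindle_top and the hub clears the cover's collar.
- crank: The crank, about 0.17 kg; origin in the centre of the hub's underside. There a blind socket 18 deep, a cross along its x and y (slots 9 wide, 24 long, about 1 clearance on the splines): it fits in any of four quarter turns. Steel strap arm 14 wide, 27 to 33 up, leaves the +x face; a dark knob 24 across, top at 70, stands on it 85 out.
- mill: The hand tea mill, spindle included; heavy, does not shift. Origin in the centre of its foot's underside, on the tatami below the spindle; the drawer faces -x. Dark square foot board 140 x 140 x 12, wooden box 112 x 112 (top at 72) with a small drawer, celadon hopper bowl on top.
- piece_case: Bystander: yellow boxwood case for shogi pieces, 106 x 106 x 58, on the cabinet's flap; origin in its underside's centre.
- brass_weight: Bystander: brass scale weight, 36 across, 46 high, on the flap; origin in its underside's centre.
- celadon_jar: Bystander: lidded celadon jar, 78 across, 85 high, on the flap; origin in its underside's centre.
- comb: Bystander: tortoiseshell-finish comb, 110 x 38 x 5, on the flap; origin in its underside's centre.
- tea_canister: Bystander: dark red tea canister, 68 across, 72 high, on the tatami between mill and flap to one side; origin in its underside's centre.
- tea_cup: Bystander: blue tea cup, 68 across, 70 high, on the tatami on the other side; origin in its underside's centre.
Mind the look-alikes: they are no part of the job. What is shaped like the cover but turquoise is not meant.

How it is judged:
By the outcome, as a careful person would: the job done as asked, in the order asked, and still so for the second after the job is handed in, while the arm keeps its last pose, push and grip.
It also fails if it takes over 66 s, if anything falls off the work surface, if the arm or the gripper's body presses on something with over 40 N, if the wrist force passes 120 N, or if a joint passes its speed limit or range.

ROBOT

A 7-joint arm with a two-finger parallel gripper is mounted at the origin on the work surface. World frame = base frame: x ahead of the robot, y to its left, z up, the work surface at z = 0. Lengths are in m, angles in rad, forces in N, time in s.
With the tool pointing down it reaches from about 0.35 to 0.9 m from the base axis. Payload 8.1 kg.
Tool frame: the origin (TCP) lies midway between the tips of the shut fingers; the grasp point (between the pads) lies arm.grasp_offset behind it (arm.grasp_offset is the distance from the TCP to the grasp point, in m); z points along the fingers, y is the line along which they close (so a half turn about z gives the same grasp; the last joint's range is limited). The gripper opens to 92 mm and grips with 3 to 60 N. Pads are 19 mm wide; open, the fingers measure 130 mm over their backs; the gripper's body (75 mm by 190 mm) begins 47 mm behind the grasp point.
Start: joints at [0.998, 0.434, 0.025, 1.573, -0.012, 1.134, -0.075], TCP at [0.283, -0.557, 0.196] pointing down, gripper open.
Joint ranges: [-2.62, 2.62], [-0.44, 2.09], [-1.27, 1.32], [0.08, 2.57], [-1.32, 4.46], [0.12, 2], [-2.74, 2.74]. Speed limits (rad/s): [2.22, 2.22, 3.01, 3.01, 3.14, 3.14, 3.14].

INTERFACE

Orientations are given as a rotation vector (axis times angle).
In Python, from cell import observe, imaging, arm gives the robot as it stands.
- The arm moves only by the tool apply_moves, never from a script. Its argument "commands" is a list of rows, each a list of 5 numbers: the opening in per cent of the stroke, from 0 (shut) to 100 (fully open), then the shift along the world's x, y, z in units of 0.06 m (1.0 is 0.06 m), then the turn about the world's z in units of 0.5 rad (1.0 is 0.5 rad). A call has 1 to 12 rows; each row shifts and turns the commanded pose from where the row before left it; what a row does not reach is not made up. A row lasts 1/8 s, in which the tool goes at most 62.5 mm and 10.7 degrees, less where a joint would pass 70% of its speed; a pose out of reach is approached as far as the arm can. A call with a number of a shift or a turn outside -1 to 1 is refused whole. A call with a gripper value outside its range is refused whole. The fingers move at their own pace and stop on an object; "newtons" is the grip in N (left out, the last holds). Time passes only in rows, so rows that do not move let the fingers close. It gives the time, the measured TCP pose, the force, the opening and the grip force at its end, in the units of the state.
- observe(): the state, without advancing time (a new reading comes with each control period).
- imaging.get_image(name): name is "side" or "top"; returns (picture, depth): 480x640x3 uint8, red, green, blue; 480x640 float32, m along the optical axis (not along the pixel's ray), 0 where there is no reading.
- imaging.camera_params(name): a dict with "camera_matrix" (3x3 intrinsics, pixels), "origin" and "rotation" of the camera in the world. Camera axes: x right, y up, looking along -z (the intrinsics and any distortion apply to the point x, -y, -z); pixel columns grow to the right and rows downward; lengths in m; the calibration is good to about 2 mm. A picture is of the moment at which its call begins. camera_params takes no time and is no camera call.
- arm.sign_off(): hands the job in; it is judged then, once.
The state is a dict: "clock": time; "joints": joint angles; "dq": joint speeds; "joint_efforts": joint torques, N m; "position": TCP position; "ee_rot": TCP orientation; "force": force on the tool from outside, world axes, zero at the start; "ft_torque": the same for the moment, N m; "width": opening from 0.0 (shut) to 1.0 (fully open); "gripper_force": force on a finger pad.
Only numpy, scipy, OpenCV 4.12 (cv2) and the standard library are available. Lean on these libraries where they do the work, as an engineer would, in place of code of your own. Each camera call takes 0.05 s, during which the arm holds its last target. There are 200 camera calls.

## Working session

There is one attempt and no reset: what is moved stays moved. The work goes in short steps, Python scripts to look and compute and a tool call to move; the robot and the scene stay as the last step left them, time stands still between calls to the robot, and variables do not carry over. Pictures are saved under pics/ and viewed, at most 10 in all, crops included, and the job is handed in when it is done.

Besides the shell and the picture viewer there is one more tool, called after "Call:" in YAML: its name, and indented under it one key for each argument. apply_moves: Moves the arm, as the interface text tells. Its arguments: {"type":"object","properties":{"commands":{"type":"array"},"newtons":{"type":"number"}},"required":["commands"]}

```bash
ls; mkdir -p pics; cat > h.py <<'E'
import numpy as np,cv2
from cell import observe,imaging,arm
def grab(n,save=None):
    im,d=imaging.get_image(n)
    if save: cv2.imwrite('pics/'+save,im[:,:,::-1])
    return im,d,imaging.camera_params(n)
def ray(p,u,v):
    K=np.array(p['camera_matrix']);R=np.array(p['rotation'])
    c=np.linalg.solve(K,[u,v,1.]);return R@np.array([c[0],-c[1],-c[2]])
def onz(p,u,v,z):
    o=np.array(p['origin']);r=ray(p,u,v);return o+r*(z-o[2])/r[2]
def cloud(p,d):
    K=np.array(p['camera_matrix']);v,u=np.mgrid[:480,:640]
    c=np.stack([(u-K[0,2])/K[0,0]*d,-(v-K[1,2])/K[1,1]*d,-d],-1)
    return c@np.array(p['rotation']).T+np.array(p['origin'])
def proj(p,X):
    c=np.array(p['rotation']).T@(np.array(X)-np.array(p['origin']))
    q=np.array(p['camera_matrix'])@np.array([c[0],-c[1],-c[2]]);return q[:2]/q[2]
E
python3 - <<'E'
from h import *
for n in('top','side'):
    im,d,p=grab(n,n+'1.png');print(n,p)
s=observe();print(s);print(arm.grasp_offset)
E
```

```text
pics
top {'camera_matrix': array([[601.69407945,   0.        , 315.870096  ],
       [  0.        , 601.69407945, 238.17808188],
       [  0.        ,   0.        ,   1.        ]]), 'origin': array([ 0.34179472, -0.04048774,  1.38361425]), 'rotation': array([ 0.145049  , -0.13630222, -1.56786124])}
side {'camera_matrix': array([[549.72739352,   0.        , 323.66668492],
       [  0.        , 549.72739352, 251.23256225],
       [  0.        ,   0.        ,   1.        ]]), 'origin': array([ 0.49338171, -0.82279456,  0.90654076]), 'rotation': array([ 0.77969404, -0.0404664 , -0.09362423])}
{'clock': 0.1, 'joints': array([ 0.9983869 ,  0.43512682,  0.0249805 ,  1.57400589, -0.01160918,
        1.13399706, -0.07510152]), 'dq': array([ 5.92594384e-04, -2.00079236e-03, -2.01691558e-05, -1.61313437e-03,
        3.47606020e-04, -5.60829744e-04,  1.12021466e-03]), 'joint_efforts': array([ 4.80265764e-03, -6.69121385e+01,  9.89194438e-01, -3.15145540e+01,
       -6.03752676e-02,  3.72440577e-02,  1.71496055e-05]), 'position': array([ 0.28266981, -0.55686407,  0.19544009]), 'ee_rot': array([-3.05405896e+00, -7.30775525e-01,  6.91595670e-04]), 'force': array([1.2436839 , 0.25346572, 0.06507627]), 'ft_torque': array([ 0.02611638,  0.04490216, -0.02531134]), 'gripper_force': 0.0, 'width': 0.9982065217083435}
0.0188
```

```bash
sed -i "s/p=imaging.camera_params(n)/p/; s/return im,d,imaging.camera_params(n)/p=dict(imaging.camera_params(n)); p['rotation']=cv2.Rodrigues(np.array(p['rotation']))[0]; return im,d,p/" h.py; cat h.py | sed -n 3,8p
```

```text
def grab(n,save=None):
    im,d=imaging.get_image(n)
    if save: cv2.imwrite('pics/'+save,im[:,:,::-1])
    p=dict(imaging.camera_params(n)); p['rotation']=cv2.Rodrigues(np.array(p['rotation']))[0]; return im,d,p
def ray(p,u,v):
    K=np.array(p['camera_matrix']);R=np.array(p['rotation'])
```

View pics/top1.png

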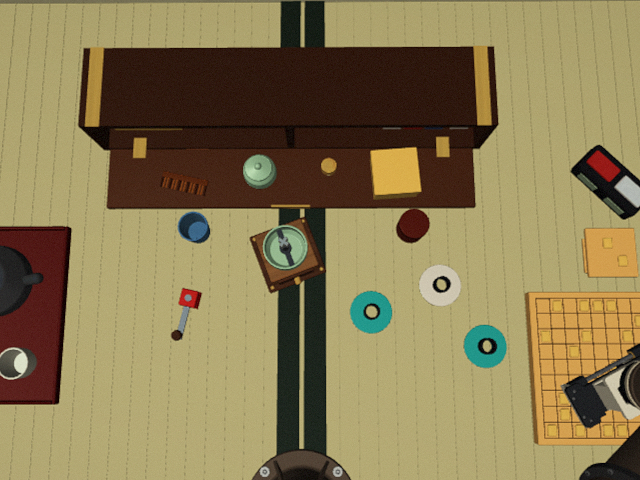

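View pics/side1.png

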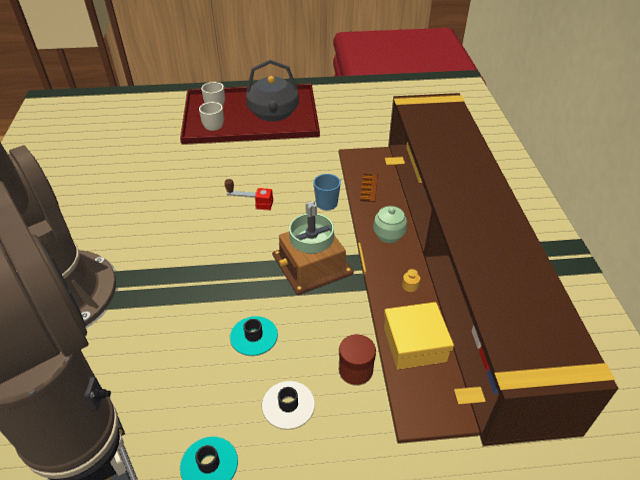

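White-plated cover at top (440,285) is the candidate. The turquoise look-alikes at (371,312) and (485,346) are excluded. The crank hub is at (190,298) and the mill at (286,250). Next I measure these and take one crop.

```bash
python3 - <<'E'
from h import *
im,d,p=grab('top');C=cloud(p,d);z=C[...,2]
hsv=cv2.cvtColor(im,cv2.COLOR_RGB2HSV).astype(int);H,S,V=hsv[...,0],hsv[...,1],hsv[...,2]
def win(m,u,v,r):
    k=np.zeros(m.shape,np.uint8);k[v-r:v+r,u-r:u+r]=1;return (m&(k>0)).astype(np.uint8)
def big(m):
    c=max(cv2.findContours(m,cv2.RETR_EXTERNAL,cv2.CHAIN_APPROX_NONE)[0],key=cv2.contourArea);return c
print('tatami z',np.median(z[320:440,100:270]))
c=big(win((S<40)&(V>120),440,285,30));e=cv2.fitEllipse(c);print('cover plate',e,onz(p,*e[0],.011))
m=win((V<70),440,285,14);c=big(m);e=cv2.fitEllipse(c);print('collar',e,onz(p,*e[0],.041))
sel=win((z>.02)&(z<.06),440,285,30)>0;print('collar depth',sel.sum(),C[sel].mean(0))
m=win(((H<8)|(H>172))&(S>150)&(V>120),190,298,20);c=big(m);r=cv2.minAreaRect(c);print('hub',r,onz(p,*r[0],.04))
sel=(m>0)&(z>.033);print('hub depth',C[sel].mean(0) if sel.sum() else 0,sel.sum())
m=win((V<100)&(z>.05),177,335,12);print('knob',m.sum(),C[m>0].mean(0))
v,u=np.nonzero(m);print(u.mean(),v.mean(),onz(p,u.mean(),v.mean(),.07))
# mill
m=win((z>.105)&(z<.125),286,248,40);c=big(m);e=cv2.fitEllipse(cv2.convexHull(c));print('rim',e,onz(p,*e[0],.115),'depth med',np.median(z[m>0]))
m=win((z>.15),286,248,40);v,u=np.nonzero(m);print('spindle',m.sum(),u.mean(),v.mean(),onz(p,u.mean(),v.mean(),.18),C[m>0].mean(0), np.median(z[m>0]))
a=cv2.resize(im[215:285,250:320],(420,420),interpolation=cv2.INTER_CUBIC);b=cv2.resize(im[255:315,410:470],(360,420),interpolation=cv2.INTER_CUBIC)
cv2.imwrite('pics/c1.png',np.hstack([a,b])[:,:,::-1])
E
```

```text
tatami z 0.00046044394918298703
cover plate ((439.5200500488281, 284.8994140625), (38.94019317626953, 40.16190719604492), 125.41690826416016) [ 0.48128581 -0.31520919  0.011     ]
collar ((441.31585693359375, 283.8966369628906), (14.551556587219238, 16.576805114746094), 64.2434310913086) [ 0.48047536 -0.31329723  0.041     ]
collar depth 140 [ 0.47990911 -0.31378717  0.03636809]
hub ((187.85293579101562, 297.5882568359375), (15.522278785705566, 16.73495864868164), 14.03624439239502) [0.45092202 0.25279641 0.04      ]
hub depth [0.45081504 0.25261503 0.04006056] 215
knob 84 [0.36819716 0.26941327 0.06627904]
176.16666666666666 334.89285714285717 [0.36811624 0.26854766 0.07      ]
rim ((284.443115234375, 247.13694763183594), (44.52095031738281, 44.62607192993164), 78.43134307861328) [0.55217868 0.03366459 0.115     ] depth med 0.11401138329574922
spindle 116 284.37068965517244 245.18103448275863 [0.54542238 0.03004511 0.18      ] [0.50446621 0.01659081 0.44588781] 0.17948107887924725
```

View pics/c1.png

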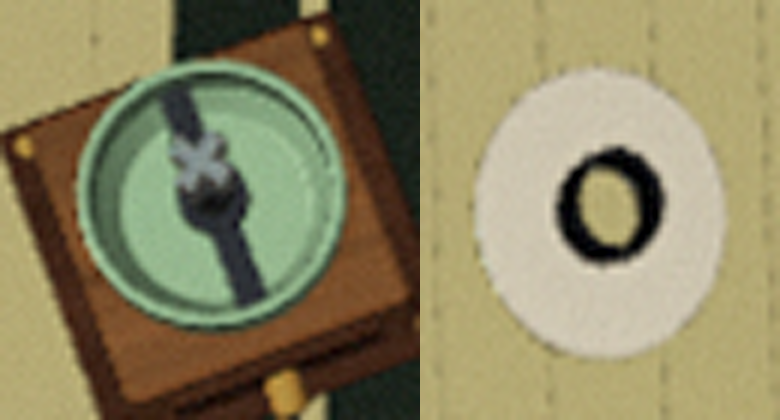

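```bash
python3 - <<'E'
from h import *
im,d,p=grab('top');big=cv2.resize(im,None,fx=8,fy=8,interpolation=cv2.INTER_CUBIC)
hsv=cv2.cvtColor(big,cv2.COLOR_RGB2HSV);S,V=hsv[...,1],hsv[...,2]
for sth,vth in((60,120),(50,110),(70,130)):
    m=((S<sth)&(V>vth)).astype(np.uint8);k=np.zeros_like(m);k[1840:2060,2170:2380]=1;m&=k
    n,l,st,ce=cv2.connectedComponentsWithStats(m);i=1+np.argmax(st[1:,4]);v,u=np.nonzero(l==i)
    u=(u+.5)/8-.5;v=(v+.5)/8-.5
    X=np.array([onz(p,a,b,.18) for a,b in zip(u[::3],v[::3])])[:,:2];c=X.mean(0);q=X-c;w=(q[:,0]+1j*q[:,1])
    print(len(u),u.mean(),v.mean(),c,np.ptp(X,0),'ang',np.degrees(np.angle((w**4).sum())/4),abs((w**4).sum())/(abs(w)**4).sum())
ims,ds,ps=grab('side')
print('side px of spindle',proj(ps,[*c,.18]),'rim',proj(ps,[.5522,.0337,.115]))
cv2.imwrite('pics/c2.png',cv2.resize(ims[190:270,265:365],(800,640)[:2] and (750,600),interpolation=cv2.INTER_CUBIC)[:,:,::-1])
# box edges: mill yaw
s=observe();R=cv2.Rodrigues(s['ee_rot'])[0];print(np.degrees(np.arctan2(R[1,1],R[0,1])),s['position'])
E
```

```text
27409 284.5880709803349 244.5274932503922 [0.54680003 0.02958238] [0.05644709 0.05318332] ang -41.13067594308602 0.3512334686076644
3933 282.832363971523 241.03974383422323 [0.55397252 0.03318615] [0.02398783 0.02753331] ang -28.723352340161277 0.6047194480021395
30437 284.4808436278214 243.66553660019056 [0.54857991 0.02985555] [0.05646271 0.0531999 ] ang -41.63037297514486 0.3887381894894116
side px of spindle [308.41944313 204.16142623] rim [310.52593558 226.30296872]
-63.08680688893477 [ 0.28280127 -0.55710726  0.1957822 ]
```

View pics/c2.png

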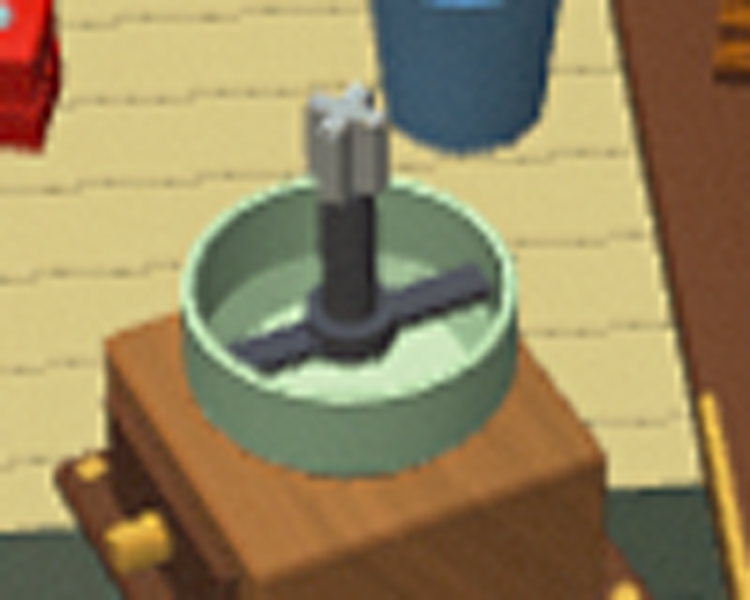

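Call:
apply_moves:
  commands:
    - [100, 0.5, 0.5, 0, 0]
    - [100, 0.5, 0.5, 0, 0]
    - [100, 0.5, 0.5, 0, 0]
    - [100, 0.5, 0.5, 0, 0]
    - [100, 0.5, 0.5, 0, 0]
    - [100, 0.5, 0.5, 0, 0]
    - [100, 0.3, 0.5, 0, 0]
    - [100, 0, 0.56, 0, 0]
    - [100, 0, 0, -0.7, 0]
    - [100, 0, 0, -0.7, 0]
    - [100, 0, 0, 0, 0]
    - [100, 0, 0, 0, 0]

```text
clock: 1.75
position: [0.4817, -0.3142, 0.1135]
ee_rot: [3.055, 0.731, 0.002]
force: [0.9, -0.2, 0.4]
width: 0.998
gripper_force: 0.0
```

The crop shows the four-spline cross standing centred in the hopper. The white cover was confirmed in the previous crop. Descending on its collar.

Call:
apply_moves:
  commands:
    - [100, -0.02, 0, -0.5, 0]
    - [100, 0, 0.01, -0.5, 0]
    - [100, 0, 0, -0.4, 0]
    - [100, 0, 0, -0.2, 0]
    - [100, 0, 0, 0, 0]
    - [100, 0, 0, 0, 0]

```text
clock: 2.5
position: [0.4807, -0.3137, 0.0175]
ee_rot: [3.054, 0.73, 0.002]
force: [-1.0, -0.0, -0.4]
width: 1.0
gripper_force: 0.0
```

```bash
python3 - <<'E'
from h import *
im,d,p=grab('top','t3.png');ims,ds,ps=grab('side')
s=observe();print(s['position'],s['force'],proj(ps,[.4806,-.3135,.03]))
u,v=proj(ps,[.4806,-.3135,.03]).astype(int)
cv2.imwrite('pics/c3.png',cv2.resize(ims[v-60:min(v+60,480),u-80:u+80],(640,480),interpolation=cv2.INTER_CUBIC)[:,:,::-1])
E
```

```text
[ 0.48046282 -0.3135568   0.01727459] [-0.47427915 -0.22292729 -0.02073074] [287.2525546 395.8617394]
```

View pics/c3.png

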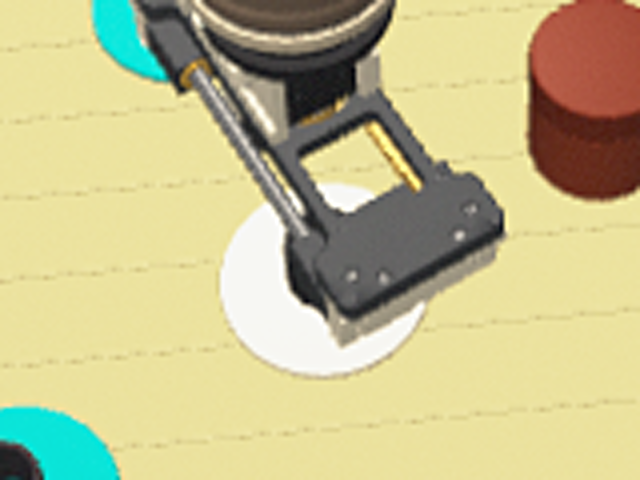

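The crop shows the fingers straddling the black collar on the white plate. Gripping.

Call:
apply_moves:
  commands:
    - [0, 0, 0, 0, 0]
    - [0, 0, 0, 0, 0]
    - [0, 0, 0, 0, 0]
    - [0, 0, 0, 0, 0]
    - [0, 0, 0, 0, 0]
    - [0, 0, 0, 0, 0]
    - [0, 0, 0, 0.3, 0]
    - [0, 0, 0, 0.6, 0]
    - [0, 0, 0, 0.6, 0]
    - [0, 0, 0, 0.6, 0]
    - [0, 0, 0, 0.6, 0]
    - [0, 0, 0, 0, 0]
  newtons: 25

```text
clock: 4.1
position: [0.4814, -0.314, 0.1811]
ee_rot: [3.052, 0.73, 0.006]
force: [0.2, -0.8, -1.1]
width: 0.007
gripper_force: 0.0
```

```bash
python3 - <<'E'
from h import *
im,d,p=grab('top');ims,ds,ps=grab('side')
a=im[240:340,380:540];u,v=287,395
b=ims[v-85:480,u-100:u+100]
cv2.imwrite('pics/c4.png',np.vstack([cv2.resize(a,(460,288),interpolation=2),cv2.resize(b,(460,312),interpolation=2)])[:,:,::-1])
E
```

```text
(no output)
```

View pics/c4.png

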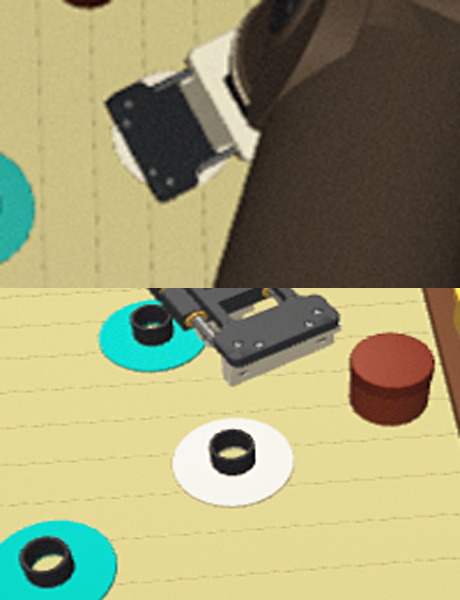

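Cover still lies in place at its spot; the shut fingers are empty above it. Most likely the fingers had not closed before the lift. I'll re-measure, reopen and retry with the closing checked.

```bash
python3 - <<'E'
from h import *
ims,ds,ps=grab('side')
hsv=cv2.cvtColor(ims,cv2.COLOR_RGB2HSV).astype(int)
m=np.zeros((480,640),np.uint8);m[370:445,250:330]=1
w=m*((hsv[...,1]<45)&(hsv[...,2]>150)).astype(np.uint8)
c=max(cv2.findContours(w,0,1)[0],key=cv2.contourArea);e=cv2.fitEllipse(cv2.convexHull(c));print(e,onz(ps,*e[0],.011))
C=cloud(ps,ds);s=(C[...,2]>.037)&(C[...,2]<.048)&(m>0)&(hsv[...,2]<90);print(s.sum(),C[s].mean(0))
print(observe()['width'])
E
```

```text
((287.90869140625, 404.2875061035156), (47.30488586425781, 52.693511962890625), 77.49771118164062) [ 0.48060236 -0.3194729   0.011     ]
110 [ 0.48153855 -0.32067348  0.03978374]
0.0037501590232446804
```

Call:
apply_moves:
  commands:
    - [100, 0, 0, 0, 0]
    - [100, 0, 0, 0, 0]
    - [100, 0, 0, 0, 0]
    - [100, 0, 0, 0, 0]
    - [100, 0, 0, 0, 0]
    - [100, 0, 0, 0, 0]
    - [100, 0, 0, 0, 0]
    - [100, 0, 0, 0, 0]

```text
clock: 5.25
position: [0.4797, -0.3132, 0.1782]
ee_rot: [3.055, 0.731, 0.0]
force: [0.5, 0.4, -0.4]
width: 0.825
gripper_force: 0.0
```

Call:
apply_moves:
  commands:
    - [100, 0.02, -0.05, -0.6, 0]
    - [100, 0, 0, -0.6, 0]
    - [100, 0, 0, -0.6, 0]
    - [100, 0, 0, -0.6, 0]
    - [100, 0, 0, -0.33, 0]
    - [100, 0, 0, 0, 0]

```text
clock: 6.0
position: [0.4799, -0.3155, 0.013]
ee_rot: [-3.053, -0.731, 0.004]
force: [0.4, -0.6, 0.4]
width: 1.001
gripper_force: 0.0
```

Call:
apply_moves:
  commands:
    - [0, 0, 0, 0, 0]
    - [0, 0, 0, 0, 0]
    - [0, 0, 0, 0, 0]
    - [0, 0, 0, 0, 0]
    - [0, 0, 0, 0, 0]
    - [0, 0, 0, 0, 0]
    - [0, 0, 0, 0, 0]
    - [0, 0, 0, 0, 0]
    - [0, 0, 0, 0, 0]
    - [0, 0, 0, 0, 0]
  newtons: 25

```text
clock: 7.25
position: [0.4809, -0.3161, 0.0144]
ee_rot: [3.055, 0.731, 0.0]
force: [0.2, -0.1, -0.0]
width: 0.009
gripper_force: 0.0
```

```bash
python3 - <<'E'
from h import *
ims,ds,ps=grab('side');im,d,p=grab('top')
u,v=proj(ps,[.481,-.316,.014]).astype(int);print(u,v)
a=cv2.resize(ims[v-60:v+60,u-80:u+80],(480,360),interpolation=2)
u,v=proj(p,[.481,-.316,.014]).astype(int);print(u,v)
b=cv2.resize(im[v-40:v+40,u-40:u+30],(315,360),interpolation=2)
cv2.imwrite('pics/c5.png',np.hstack([a,b])[:,:,::-1])
E
```

```text
287 401
440 284
```

View pics/c5.png

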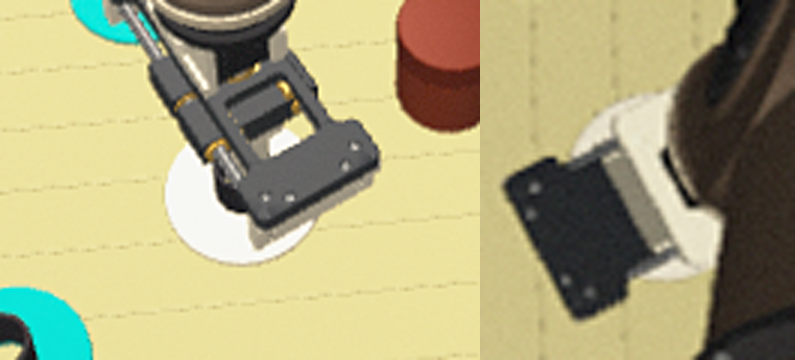

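The picture is ambiguous on whether the fingers are really shut, so I'll measure them in the tool frame from the depth images.

```bash
python3 - <<'E'
from h import *
s=observe();R=cv2.Rodrigues(s['ee_rot'])[0];t=s['position'];print(t,s['width'])
ims,ds,ps=grab('side');im,d,p=grab('top')
for n,I,D,P in(('side',ims,ds,ps),('top',im,d,p)):
    X=cloud(P,D).reshape(-1,3);I=I.reshape(-1,3);L=(X-t)@R
    k=(abs(L[:,0])<.06)&(abs(L[:,1])<.11)&(X[:,2]>.02)&(X[:,2]<.2)&(D.reshape(-1)>0)
    print(n,k.sum())
    for z0 in np.arange(-.14,.0,.02):
        q=k&(L[:,2]>=z0)&(L[:,2]<z0+.02)
        if q.sum():print('%.2f'%z0,q.sum(),'x %.3f..%.3f'%(L[q,0].min(),L[q,0].max()),'y hist',np.histogram(L[q,1],np.arange(-.11,.12,.02))[0],I[q].mean(0).astype(int))
E
```

```text
[ 0.48092275 -0.31609214  0.01433937] 0.010068995544605913
side 3347
-0.14 1800 x -0.039..0.035 y hist [ 18  94  54  22  47  50 332 136 183 531 333] [94 94 90]
-0.12 884 x -0.039..0.035 y hist [  0  47  48  41  81  99 207 227  19 100  15] [114 110  99]
-0.10 92 x -0.039..0.034 y hist [ 0  7  0  0  1  1  5 31  0 47  0] [174 167 142]
-0.08 19 x -0.014..0.008 y hist [ 0  0  0  0  0  0 19  0  0  0  0] [158 150 131]
-0.06 19 x -0.011..0.008 y hist [ 0  0  0  0  0  0 19  0  0  0  0] [146 139 122]
-0.04 35 x -0.019..-0.013 y hist [ 0  0  0  0  0 26  9  0  0  0  0] [68 66 64]
-0.02 35 x -0.019..-0.010 y hist [ 0  0  0  0  0 21 14  0  0  0  0] [47 45 44]
top 925
-0.14 460 x -0.037..0.036 y hist [ 93 223 141   3   0   0   0   0   0   0   0] [49 50 48]
-0.12 58 x -0.032..0.030 y hist [ 0  0 28 30  0  0  0  0  0  0  0] [95 94 88]
```

Call:
apply_moves:
  commands:
    - [0, 0, 0, 0.5, 0]
    - [0, 0, 0, 0.5, 0]
    - [0, 0, 0, 0.5, 0.36]
    - [20, 0, 0, 0, 0.36]
    - [50, 0, 0, 0, 0.36]
    - [50, 0, 0, 0, 0.36]
    - [50, 0, 0, 0, 0.36]
    - [50, 0, 0, 0, 0.36]
    - [50, 0, 0, 0, 0]
    - [50, 0, 0, 0, 0]

```text
clock: 8.7
position: [0.4809, -0.3162, 0.1043]
ee_rot: [2.249, 2.193, 0.0]
force: [0.0, 0.0, 0.6]
width: 0.5
gripper_force: 0.0
```

```bash
python3 - <<'E'
from h import *
ims,ds,ps=grab('side');s=observe();t=s['position'];R=cv2.Rodrigues(s['ee_rot'])[0]
print(t,s['width'],proj(ps,t),[proj(ps,t+R@np.array([0,y,0])) for y in(-.023,.023)])
u,v=proj(ps,t).astype(int)
b=ims[v-80:v+80,u-100:u+100].copy();b[80,97:103]=[255,0,255];b[77:83,100]=[255,0,255]
cv2.imwrite('pics/c6.png',cv2.resize(b,None,fx=3.5,fy=3.5,interpolation=2)[:,:,::-1])
E
```

```text
[ 0.48089779 -0.31613424  0.10435199] 0.5023704653920362 [285.50815628 374.38526369] [array([271.79045684, 375.26325019]), array([299.18908227, 373.50963084])]
```

View pics/c6.png

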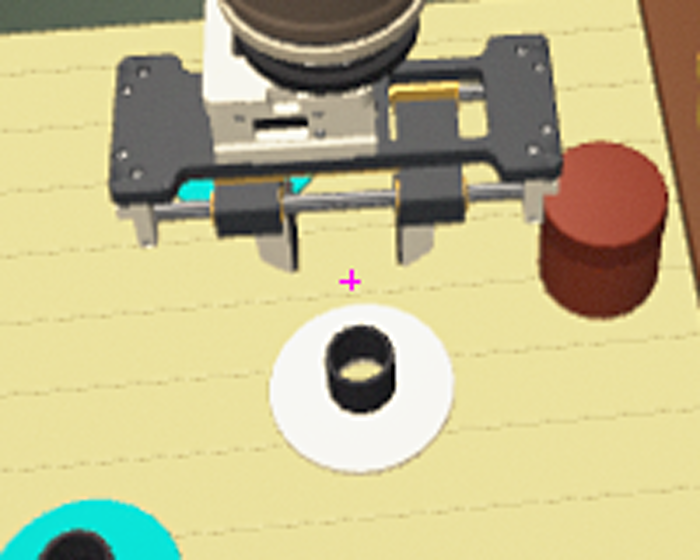

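The crop shows the finger tips at about (344,266), 14 crop px above the reported TCP mark at (350,280), and the collar at (360,365). I'll measure tips and cover in the same side-camera frame.

```bash
python3 - <<'E'
from h import *
ims,ds,ps=grab('side');s=observe();t=s['position'];R=cv2.Rodrigues(s['ee_rot'])[0]
C=cloud(ps,ds);L=(C-t)@R
k=(ds>0)&(abs(L[...,0])<.04)&(abs(L[...,1])<.06)&(L[...,2]>-.09)&(L[...,2]<.03)
for z0 in np.arange(-.09,.03,.01):
    q=k&(L[...,2]>=z0)&(L[...,2]<z0+.01)
    for sg in(-1,1):
        g=q&(L[...,1]*sg>0)
        if g.sum()>2: print('%.2f'%z0,sg,g.sum(),'x',L[g][:,0].min().round(3),L[g][:,0].max().round(3),'y',L[g][:,1].min().round(3),L[g][:,1].max().round(3),ims[g].mean(0).astype(int))
hsv=cv2.cvtColor(ims,cv2.COLOR_RGB2HSV).astype(int)
m=np.zeros((480,640),np.uint8);m[376:445,250:330]=1
w=m*((hsv[...,1]<45)&(hsv[...,2]>150)).astype(np.uint8)
c=max(cv2.findContours(w,0,1)[0],key=cv2.contourArea);e=cv2.fitEllipse(cv2.convexHull(c));print(e,onz(ps,*e[0],.011))
pw=C[w>0];print('plate z',np.median(pw[:,2]),'plate extents',pw.min(0),pw.max(0))
b=(m>0)&(hsv[...,2]<90)&(ds>0);print('collar',b.sum(),C[b].min(0),C[b].max(0))
v,u=np.nonzero((m>0)&(hsv[...,2]<90));print(u.min(),u.max(),v.min(),v.max())
print('ground near',np.median(C[440:470,300:340,2]),'canister top',np.median(C[345:350,350:365,2]))
E
```

```text
-0.09 -1 4 x -0.003 0.004 y -0.027 -0.027 [118 107  90]
-0.08 -1 14 x -0.012 0.007 y -0.028 -0.024 [92 86 79]
-0.08 1 7 x -0.011 0.007 y 0.022 0.024 [139 126  95]
-0.07 -1 23 x -0.014 0.007 y -0.041 -0.024 [141 136 119]
-0.07 1 14 x -0.015 -0.01 y 0.022 0.037 [150 141 119]
-0.06 -1 34 x -0.014 -0.01 y -0.042 -0.025 [166 156 135]
-0.06 1 39 x -0.014 -0.01 y 0.022 0.038 [165 156 133]
-0.05 -1 45 x -0.014 0.008 y -0.041 -0.024 [137 129 112]
-0.05 1 34 x -0.014 -0.01 y 0.022 0.038 [163 154 130]
-0.04 -1 20 x -0.014 -0.009 y -0.038 -0.025 [160 150 124]
-0.04 1 21 x -0.014 -0.01 y 0.021 0.035 [172 161 130]
((287.9752502441406, 404.3019104003906), (47.516780853271484, 52.760772705078125), 77.29611206054688) [ 0.48071982 -0.31951319  0.011     ]
plate z 0.010207134410008756 plate extents [ 0.43396532 -0.82279456 -0.00371007] [ 0.52794426 -0.26253154  0.90654076]
collar 327 [ 0.46520959 -0.33697604  0.01292485] [ 0.49768179 -0.30138604  0.04359   ]
279 297 387 411
ground near -0.000687001469588111 canister top 0.07116551365709711
```

Depth shows the real finger tips sit about 28–30 mm above the reported TCP. The reported z is therefore too low, which explains both empty grips closing above the collar. I'll trust the camera and go lower, watching the force.

Call:
apply_moves:
  commands:
    - [100, 0, 0, -0.5, 0]
    - [100, 0, 0, -0.5, 0]
    - [100, 0, 0, -0.4, 0]
    - [100, 0, 0, -0.2, 0]
    - [100, 0, 0, -0.1, 0]
    - [100, 0, 0, 0, 0]

```text
clock: 9.55
position: [0.4812, -0.3162, 0.0026]
ee_rot: [2.245, 2.197, 0.0]
force: [0.1, -0.2, -0.2]
width: 0.998
gripper_force: 0.0
```

Call:
apply_moves:
  commands:
    - [100, 0, 0, -0.1, 0]
    - [100, 0, 0, -0.1, 0]
    - [100, 0, 0, 0, 0]

```text
clock: 9.93
position: [0.4806, -0.316, -0.0101]
ee_rot: [-2.244, -2.197, 0.0]
force: [0.2, 0.2, 0.6]
width: 0.999
gripper_force: 0.0
```

```bash
cat > tips.py <<'E'
from h import *
ims,ds,ps=grab('side');s=observe();t=s['position'];R=cv2.Rodrigues(s['ee_rot'])[0]
C=cloud(ps,ds);L=(C-t)@R
g=(ds>0)&(abs(L[...,0])<.016)&(abs(L[...,1])<.07)&(abs(L[...,1])>.04)&(L[...,2]>-.07)&(C[...,2]<.1)&(ims.min(-1)<205)
sat=cv2.cvtColor(ims,cv2.COLOR_RGB2HSV)[...,1]
for lo in np.arange(0,.06,.004):
    q=g&(C[...,2]>=lo)&(C[...,2]<lo+.004)
    if q.any(): print('%.3f'%lo,q.sum(),L[q][:,:2].min(0).round(3),L[q][:,:2].max(0).round(3),ims[q].mean(0).astype(int))
E
python3 tips.py
```

```text
0.000 88 [-0.016 -0.069] [0.012 0.07 ] [236 227 160]
0.004 2 [-0.01  -0.065] [-0.008  0.046] [234 225 178]
0.008 6 [-0.016 -0.047] [0.012 0.046] [229 218 183]
0.016 1 [-0.011  0.048] [-0.011  0.048] [206 191 151]
0.020 5 [-0.013 -0.053] [-0.011  0.046] [193 182 147]
0.024 19 [-0.014 -0.061] [0.007 0.055] [182 172 142]
0.028 21 [-0.013 -0.062] [-0.011  0.059] [166 156 134]
0.032 23 [-0.013 -0.064] [0.005 0.061] [175 165 140]
0.036 25 [-0.015 -0.063] [-0.003  0.061] [152 144 125]
0.040 25 [-0.015 -0.065] [-0.001  0.061] [145 137 119]
0.044 15 [-0.014 -0.058] [-0.011  0.059] [160 151 132]
0.048 8 [-0.014 -0.054] [-0.01   0.048] [123 117 103]
0.052 5 [-0.014 -0.052] [-0.01   0.047] [129 123 108]
0.056 7 [-0.014 -0.051] [-0.01   0.047] [110 104  90]
```

Call:
apply_moves:
  commands:
    - [100, 0, 0, -0.07, 0]
    - [0, 0, 0, 0, 0]
    - [0, 0, 0, 0, 0]
    - [0, 0, 0, 0, 0]
    - [0, 0, 0, 0, 0]
    - [0, 0, 0, 0, 0]
    - [0, 0, 0, 0, 0]
    - [0, 0, 0, 0, 0]
    - [0, 0, 0, 0, 0]
    - [0, 0, 0, 0, 0]
  newtons: 25

```text
clock: 11.22
position: [0.481, -0.3161, -0.0138]
ee_rot: [2.245, 2.198, 0.0]
force: [-0.3, 0.1, 0.7]
width: 0.372
gripper_force: 25.0
```

Call:
apply_moves:
  commands:
    - [0, 0, 0, 0.3, 0]
    - [0, 0, 0, 0.6, 0]
    - [0, 0, 0, 0.6, 0]
    - [0, 0, 0, 0.6, 0]
    - [0, 0, 0, 0.6, 0]
    - [0, 0, 0, 0.6, 0]
    - [0, 0, 0, 0.1, 0]
    - [0, 0, 0, 0, 0]

```text
clock: 12.22
position: [0.4807, -0.316, 0.1905]
ee_rot: [2.244, 2.198, -0.0]
force: [0.1, -0.3, -1.9]
width: 0.375
gripper_force: 25.0
```

Call:
apply_moves:
  commands:
    - [0, 0.05, 0.3, 0, 0]
    - [0, 0.1, 0.5, 0, 0]
    - [0, 0.1, 0.5, 0, 0]
    - [0, 0.1, 0.5, 0, 0]
    - [0, 0.1, 0.5, 0, 0]
    - [0, 0.1, 0.5, 0, 0]
    - [0, 0.1, 0.5, 0, 0]
    - [0, 0.1, 0.5, 0, 0]
    - [0, 0.1, 0.5, 0, 0]
    - [0, 0.1, 0.5, 0, 0]
    - [0, 0.1, 0.3, 0, 0]
    - [0, 0, 0, 0, 0]

```text
clock: 13.72
position: [0.5437, -0.0082, 0.1895]
ee_rot: [-2.24, -2.201, 0.0]
force: [-0.3, -0.3, -1.0]
width: 0.378
gripper_force: 25.0
```

```bash
python3 - <<'E'
from h import *
s=observe();t=s['position'];print(t,s['width'],s['force'])
def el(hsv,m):
    c=max(cv2.findContours(m.astype(np.uint8),0,1)[0],key=cv2.contourArea);return cv2.fitEllipse(cv2.convexHull(c))
for n in('side','top'):
    I,D,P=grab(n);C=cloud(P,D);h=cv2.cvtColor(I,cv2.COLOR_RGB2HSV).astype(int)
    near=(abs(C[...,0]-t[0])<.12)&(abs(C[...,1]-t[1])<.12)
    w=near&(h[...,1]<45)&(h[...,2]>150)&(C[...,2]>.17)&(C[...,2]<.225)
    if w.sum()>50:
        e=el(h,w);print(n,'cover plate',e,onz(P,*e[0],t[2]+.0138+.011),'z',np.median(C[w][:,2]))
    g=(abs(C[...,0]-.553)<.08)&(abs(C[...,1]-.0335)<.08)&(C[...,2]>.108)&(C[...,2]<.121)&(h[...,0]>45)&(h[...,0]<90)
    if g.sum()>50:
        e=el(h,g);print(n,'rim',g.sum(),e,onz(P,*e[0],.115))
E
```

```text
[ 0.54366536 -0.00817463  0.18954742] 0.3778445693288858 [-0.32858465 -0.25250429 -1.0309392 ]
side cover plate ((306.5309143066406, 205.30587768554688), (32.03032684326172, 48.555564880371094), 89.10292053222656) [ 0.54206873 -0.01348795  0.21434742] z 0.21357446370418964
side rim 219 ((311.0382080078125, 229.52345275878906), (32.536556243896484, 44.89862823486328), 89.15540313720703) [0.55244942 0.02362237 0.115     ]
top rim 62 ((276.42193603515625, 250.12171936035156), (26.080163955688477, 36.34260940551758), 158.80686950683594) [0.54575306 0.05074929 0.115     ]
```

```bash
python3 - <<'E'
from h import *
P=grab('side')[2];T=grab('top')[2]
im=cv2.imread('pics/side1.png')[:,:,::-1]
print('side spindle',onz(P,311,203.6,.18))
h=cv2.cvtColor(im,cv2.COLOR_RGB2HSV).astype(int)
m=np.zeros((480,640),bool);m[205:260,280:345]=1
m&=(h[...,0]>40)&(h[...,0]<95)&(h[...,1]>25)
c=max(cv2.findContours(m.astype(np.uint8),0,1)[0],key=cv2.contourArea);x,y,w,hh=cv2.boundingRect(c);print('bowl bbox',x,y,w,hh)
# back top edge of rim -> far point of circle, left/right extremes -> centre
u=x+w/2-.5
print('far rim pt',onz(P,u,y-.5,.115),'so centre y',onz(P,u,y-.5,.115)[1]-.048)
def tri(u1,v1,u2,v2):
    o=[np.array(P['origin']),np.array(T['origin'])];r=[ray(P,u1,v1),ray(T,u2,v2)];A=0;b=0
    for oo,rr in zip(o,r):
        rr=rr/np.linalg.norm(rr);M=np.eye(3)-np.outer(rr,rr);A=A+M;b=b+M@oo
    return np.linalg.solve(A,b)
print('tri spindle',tri(311,203.6,282.83,241.04),'tri cover plate',tri(287.9,404.3,439.52,284.9))
E
```

```text
side spindle [0.55394447 0.03109619 0.18      ]
bowl bbox 289 213 45 40
far rim pt [0.5568826 0.0777502 0.115    ] so centre y 0.029750199360802074
tri spindle [0.55419859 0.03335362 0.1781031 ] tri cover plate [ 0.48116548 -0.31636848  0.00565941]
```

Call:
apply_moves:
  commands:
    - [0, 0.08, 0.33, 0, 0]
    - [0, 0.08, 0.34, 0, 0]
    - [0, 0, 0, 0, 0]
    - [0, 0, 0, -0.2, 0]
    - [0, 0, 0, -0.2, 0]
    - [0, 0, 0, -0.1, 0]
    - [0, 0, 0, -0.1, 0]
    - [0, 0, 0, 0, 0]
    - [0, 0, 0, 0, 0]

```text
clock: 15.05
position: [0.5535, 0.0303, 0.1542]
ee_rot: [-2.244, -2.198, -0.0]
force: [-0.4, 0.1, -1.4]
width: 0.372
gripper_force: 25.0
```

```bash
python3 - <<'E'
from h import *
s=observe();t=s['position'];print(t,s['width'],s['force'])
I,D,P=grab('side');J,E,T=grab('top')
u,v=proj(P,[.5535,.032,.19]).astype(int);a=cv2.resize(I[v-40:v+60,u-60:u+60],(480,400),interpolation=2)
u,v=proj(T,[.5535,.032,.19]).astype(int);b=cv2.resize(J[v-40:v+40,u-32:u+32],(320,400),interpolation=2)
cv2.imwrite('pics/c7.png',np.hstack([a,b])[:,:,::-1])
E
```

```text
[0.55351613 0.03026588 0.15419229] 0.37221406521267586 [-0.36424655  0.1056717  -1.37265339]
```

View pics/c7.png

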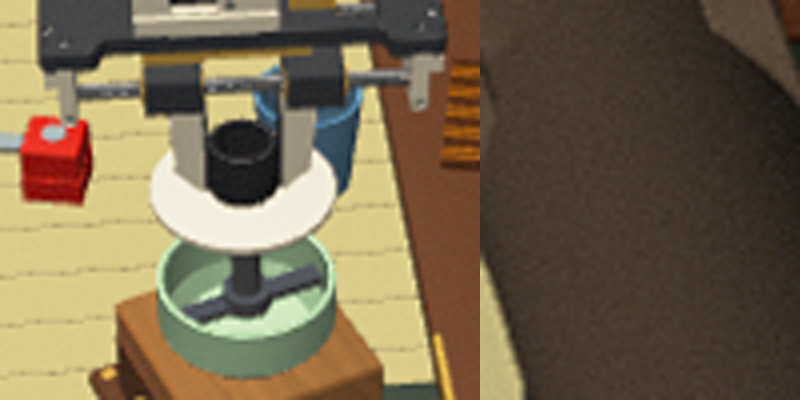

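The crop shows the cover level in the fingers, the spindle already entering its hole with no force; the plate sits about 1 px left of the bowl's centre. A small correction, then lowering in slow steps.

Call:
apply_moves:
  commands:
    - [0, 0.015, 0.025, -0.1, 0]
    - [0, 0, 0, -0.15, 0]
    - [0, 0, 0, -0.15, 0]
    - [0, 0, 0, -0.15, 0]
    - [0, 0, 0, -0.15, 0]
    - [0, 0, 0, 0, 0]
    - [0, 0, 0, 0, 0]

```text
clock: 16.02
position: [0.5546, 0.0317, 0.1123]
ee_rot: [2.245, 2.198, 0.0]
force: [-0.2, 0.5, -0.1]
width: 0.373
gripper_force: 25.0
```

Call:
apply_moves:
  commands:
    - [0, 0, 0, -0.08, 0]
    - [0, 0, 0, -0.08, 0]
    - [0, 0, 0, -0.04, 0]
    - [0, 0, 0, 0, 0]

```text
clock: 16.52
position: [0.5543, 0.0316, 0.0999]
ee_rot: [-2.244, -2.198, 0.0]
force: [0.3, 0.2, -1.3]
width: 0.372
gripper_force: 25.0
```

Call:
apply_moves:
  commands:
    - [0, 0, 0, -0.03, 0]
    - [0, 0, 0, -0.03, 0]
    - [0, 0, 0, 0, 0]

```text
clock: 16.9
position: [0.5543, 0.0315, 0.0964]
ee_rot: [-2.245, -2.198, 0.0]
force: [-0.9, -0.1, -1.8]
width: 0.376
gripper_force: 25.0
```

Call:
apply_moves:
  commands:
    - [0, 0, 0, -0.02, 0]
    - [0, 0, 0, -0.02, 0]
    - [0, 0, 0, 0, 0]

```text
clock: 17.27
position: [0.5546, 0.0316, 0.0951]
ee_rot: [2.244, 2.197, 0.0]
force: [-3.4, -1.0, 9.8]
width: 0.373
gripper_force: 25.0
```

Contact at reported z 0.0951, against 0.0952 predicted for seated. Easing off, releasing and rising.

Call:
apply_moves:
  commands:
    - [0, 0, 0, 0.01, 0]
    - [60, 0, 0, 0, 0]
    - [60, 0, 0, 0, 0]
    - [60, 0, 0, 0, 0]
    - [60, 0, 0, 0, 0]
    - [60, 0, 0, 0, 0]
    - [60, 0, 0, 0.3, 0]
    - [60, 0, 0, 0.5, 0]
    - [60, 0, 0, 0.6, 0]
    - [60, 0, 0, 0.6, 0]
    - [60, 0, 0, 0, 0]

```text
clock: 18.65
position: [0.5562, 0.0321, 0.2176]
ee_rot: [2.242, 2.195, 0.007]
force: [-0.7, -0.3, -0.3]
width: 0.6
gripper_force: 0.0
```

```bash
python3 - <<'E'
from h import *
I,D,P=grab('side');C=cloud(P,D);h=cv2.cvtColor(I,cv2.COLOR_RGB2HSV).astype(int)
w=(abs(C[...,0]-.554)<.06)&(abs(C[...,1]-.032)<.07)&(h[...,1]<45)&(h[...,2]>150)&(C[...,2]>.11)&(C[...,2]<.14)
X=C[w];A=np.c_[X[:,:2]-[.554,.032],np.ones(len(X))];r=np.linalg.lstsq(A,X[:,2],rcond=None)[0];print(w.sum(),'plane slopes,z',r, 'extent',X.min(0),X.max(0))
k=(abs(C[...,0]-.554)<.03)&(abs(C[...,1]-.032)<.03)&(h[...,2]<80)&(C[...,2]>.12)&(C[...,2]<.165);print('collar',C[k].min(0),C[k].max(0))
# cross
s=observe();print(s['position'],s['force'],proj(P,[.554,.032,.18]))
# angle of cross by top1 picture: fit with fine 4th moment over top-surface bright px
im=cv2.imread('pics/top1.png')[:,:,::-1];T=grab('top')[2]
b=cv2.resize(im[225:262,265:302],None,fx=8,fy=8,interpolation=2);hh=cv2.cvtColor(b,cv2.COLOR_RGB2HSV)
for st,vt in((45,110),(50,125),(55,120),(45,135)):
    m=((hh[...,1]<st)&(hh[...,2]>vt)).astype(np.uint8);n,l,sta,ce=cv2.connectedComponentsWithStats(m);i=1+np.argmax(sta[1:,4]);v,u=np.nonzero(l==i)
    X=np.array([onz(T,a,c,.18) for a,c in zip((u+.5)/8-.5+265,(v+.5)/8-.5+225)])[:,:2];q=X-X.mean(0);z=(q[:,0]+1j*q[:,1]);z=z[abs(z)<.0115]
    print(st,vt,len(u),X.mean(0),np.ptp(X,0),np.degrees(np.angle((z**4).sum())/4),abs((z**4).sum())/(abs(z)**4).sum())
E
```

```text
740 plane slopes,z [0.00231296 0.00025281 0.11905002] extent [ 0.50629177 -0.01797421  0.11457429] [0.59946689 0.0734285  0.12376747]
collar [0.53628181 0.00843185 0.12239558] [0.56979688 0.04480804 0.1593981 ]
[0.55514014 0.03175544 0.21583165] [ 0.28364462 -0.32512474 -1.21930625] [310.99028118 203.31117823]
45 110 3673 [0.55379047 0.03333815] [0.02165719 0.02343362] -31.087816199475785 0.6010263723944911
50 125 3193 [0.55405389 0.03396305] [0.02217474 0.02182522] -30.857194064816156 0.6491649407212717
55 120 4131 [0.55467314 0.03354228] [0.03311112 0.03077145] -29.510635158498896 0.48379595912970974
45 135 2356 [0.55369152 0.03395063] [0.02062427 0.02014035] -30.70918973109114 0.7569063050562517
```

Cover is seated: the plate is level (slopes 0.002) at z 0.119 and the collar is free. The spline cross lies at about −30.8°, with the spindle near (0.554, 0.0335). Moving to the crank and turning the tool y to 79°.

Call:
apply_moves:
  commands:
    - [100, -0.217, 0.46, 0, 0.35]
    - [100, -0.217, 0.46, 0, 0.35]
    - [100, -0.217, 0.46, 0, 0.35]
    - [100, -0.217, 0.46, 0, 0.35]
    - [100, -0.217, 0.46, 0, 0.35]
    - [100, -0.217, 0.46, 0, 0.35]
    - [100, -0.217, 0.46, 0, 0.35]
    - [100, -0.217, 0.46, 0, 0.35]
    - [100, 0, 0, 0, 0]
    - [100, 0, 0, 0, 0]

```text
clock: 20.0
position: [0.4502, 0.2514, 0.2138]
ee_rot: [-0.304, -3.126, 0.002]
force: [0.3, 0.1, 0.2]
width: 0.998
gripper_force: 0.0
```

```bash
python3 - <<'E'
from h import *
s=observe();R=cv2.Rodrigues(s['ee_rot'])[0];print(s['position'],np.degrees(np.arctan2(R[1,1],R[0,1])),s['joints'].round(2))
im=cv2.imread('pics/side1.png')[:,:,::-1];P=grab('side')[2];D=None
h=cv2.cvtColor(im,cv2.COLOR_RGB2HSV).astype(int)
m=((h[...,0]<8)|(h[...,0]>172))&(h[...,1]>150)&(h[...,2]>100);k=np.zeros_like(m);k[180:215,245:280]=1;m&=k
v,u=np.nonzero(m);print(u.min(),u.max(),v.min(),v.max(),'mid',proj(P,[.4509,.2527,.02]))
C=[proj(P,[.4509+a,.2527+b,z]) for a in(-.019,.019) for b in(-.019,.019) for z in(0,.04)]
print(np.min(C,0),np.max(C,0),'mean',u.mean(),v.mean())
v,u=np.nonzero((h[...,2]<90)&(np.indices(m.shape)[0]<197)&(np.indices(m.shape)[0]>175)&(np.indices(m.shape)[1]>220)&(np.indices(m.shape)[1]<238))
print('knob',u.min(),u.max(),v.min(),v.max(),proj(P,[.3682,.269,.07]))
E
```

```text
[0.45017953 0.25143155 0.21375563] 78.8898047740757 [ 0.05  0.37 -0.87  1.76  0.31  1.16  0.46]
255 272 188 209 mid [263.67392934 197.88257928]
[255.29214654 186.41875846] [272.02826639 209.35368536] mean 263.1833910034602 198.93425605536333
knob 225 233 181 192 [228.20317932 180.00841806]
```

Call:
apply_moves:
  commands:
    - [100, 0.01, 0.01, -0.6, 0]
    - [100, 0, 0, -0.6, 0]
    - [100, 0, 0, -0.6, 0]
    - [100, 0, 0, -0.6, 0]
    - [100, 0, 0, -0.6, 0]
    - [100, 0, 0, -0.5, 0]
    - [100, 0, 0, -0.2, 0]
    - [100, 0, 0, -0.1, 0]
    - [100, 0, 0, 0, 0]
    - [100, 0, 0, 0, 0]

```text
clock: 21.3
position: [0.4515, 0.2533, -0.0124]
ee_rot: [0.301, 3.126, 0.001]
force: [-0.0, 0.1, 0.1]
width: 0.998
gripper_force: 0.0
```

Call:
apply_moves:
  commands:
    - [100, 0, -0.015, -0.08, 0]
    - [100, 0, 0, -0.07, 0]
    - [0, 0, 0, 0, 0]
    - [0, 0, 0, 0, 0]
    - [0, 0, 0, 0, 0]
    - [0, 0, 0, 0, 0]
    - [0, 0, 0, 0, 0]
    - [0, 0, 0, 0, 0]
    - [0, 0, 0, 0, 0]
    - [0, 0, 0, 0, 0]
    - [0, 0, 0, 0, 0]
  newtons: 40

```text
clock: 22.68
position: [0.4509, 0.2522, -0.0222]
ee_rot: [0.301, 3.127, 0.0]
force: [1.3, 0.5, 0.4]
width: 0.412
gripper_force: 39.7
```

Call:
apply_moves:
  commands:
    - [0, 0, 0, 0.3, 0]
    - [0, 0, 0, 0.6, 0]
    - [0, 0, 0, 0.6, 0]
    - [0, 0, 0, 0.6, 0]
    - [0, 0, 0, 0.6, 0]
    - [0, 0, 0, 0.6, 0]
    - [0, 0, 0, 0.3, 0]
    - [0, 0, 0, 0, 0]

```text
clock: 23.68
position: [0.4512, 0.2523, 0.1948]
ee_rot: [0.301, 3.125, 0.001]
force: [-0.0, -0.4, -2.4]
width: 0.412
gripper_force: 39.7
```

Call:
apply_moves:
  commands:
    - [0, 0.215, -0.457, 0, -0.086]
    - [0, 0.215, -0.457, 0, -0.086]
    - [0, 0.215, -0.457, 0, -0.086]
    - [0, 0.215, -0.457, 0, -0.086]
    - [0, 0.215, -0.457, 0, -0.086]
    - [0, 0.215, -0.457, 0, -0.086]
    - [0, 0.215, -0.457, 0, -0.086]
    - [0, 0.215, -0.457, 0, -0.086]
    - [0, 0, 0, 0, 0]
    - [0, 0, 0, 0, 0]

```text
clock: 24.92
position: [0.5541, 0.0328, 0.1937]
ee_rot: [-0.832, -3.029, -0.001]
force: [-0.2, 0.8, -1.0]
width: 0.412
gripper_force: 39.7
```

```bash
cat > st.py <<'E'
from h import *
s=observe();R=cv2.Rodrigues(s['ee_rot'])[0];print(s['position'].round(4),'yaw',np.degrees(np.arctan2(R[1,1],R[0,1])).round(1),s['force'].round(1),s['ft_torque'].round(2),s['width'],s['joints'][6])
E
python3 st.py; python3 - <<'E'
from h import *
I,D,P=grab('side');h=cv2.cvtColor(I,cv2.COLOR_RGB2HSV).astype(int);C=cloud(P,D)
u,v=proj(P,[.554,.033,.18]).astype(int)
cv2.imwrite('pics/c8.png',cv2.resize(I[v-50:v+50,u-65:u+65],(780,600),interpolation=2)[:,:,::-1])
k=(abs(C[...,0]-.554)<.05)&(abs(C[...,1]-.033)<.05)&((h[...,0]<8)|(h[...,0]>172))&(h[...,1]>150)&(h[...,2]>60)&(C[...,2]>.16)
print(k.sum(),C[k].min(0),C[k].max(0));v,u=np.nonzero(k);print(u.min(),u.max(),v.min(),v.max())
E
```

```text
[0.5541 0.0328 0.1937] yaw 59.3 [-0.2  0.8 -1. ] [ 0.02 -0.14 -0.03] 0.41249058104211755 0.5968957290723118
260 [ 0.53006794 -0.01269413  0.21507965] [0.57915875 0.0384502  0.29390406]
299 323 171 197
```

Call:
apply_moves:
  commands:
    - [0, 0, 0, -0.2, 0]
    - [0, 0, 0, -0.2, 0]
    - [0, 0, 0, -0.13, 0]
    - [0, 0, 0, 0, 0]
    - [0, 0, 0, 0, 0]

```text
clock: 25.6
position: [0.5543, 0.0329, 0.1621]
ee_rot: [0.832, 3.029, 0.0]
force: [1.0, -0.4, -1.5]
width: 0.412
gripper_force: 39.7
```

Call:
apply_moves:
  commands:
    - [0, 0, 0, -0.03, 0]
    - [0, 0, 0, -0.03, 0]
    - [0, 0, 0, 0, 0]

```text
clock: 25.98
position: [0.554, 0.0327, 0.1583]
ee_rot: [-0.832, -3.029, 0.0]
force: [-0.0, -0.8, -0.3]
width: 0.416
gripper_force: 39.7
```

Call:
apply_moves:
  commands:
    - [0, 0, 0, -0.02, 0]
    - [0, 0, 0, -0.02, 0]
    - [0, 0, 0, 0, 0]

```text
clock: 26.35
position: [0.554, 0.0327, 0.1558]
ee_rot: [-0.832, -3.029, 0.0]
force: [-0.6, 0.4, -0.6]
width: 0.412
gripper_force: 39.7
```

Call:
apply_moves:
  commands:
    - [0, 0, 0, -0.02, 0]
    - [0, 0, 0, -0.02, 0]
    - [0, 0, 0, 0, 0]

```text
clock: 26.72
position: [0.554, 0.0327, 0.1534]
ee_rot: [-0.832, -3.029, 0.0]
force: [-0.0, -0.3, -1.9]
width: 0.412
gripper_force: 39.7
```

```bash
python3 st.py
```

```text
[0.554  0.0327 0.1534] yaw 59.3 [-0.  -0.3 -1.9] [ 0.08 -0.19  0.04] 0.411586031616043 0.5653957514424901
```

Call:
apply_moves:
  commands:
    - [0, 0, 0, -0.04, 0]
    - [0, 0, 0, -0.04, 0]
    - [0, 0, 0, -0.04, 0]
    - [0, 0, 0, 0, 0]

```text
clock: 27.22
position: [0.5539, 0.0327, 0.1461]
ee_rot: [-0.832, -3.029, 0.0]
force: [0.2, -0.1, -0.9]
width: 0.415
gripper_force: 39.7
```

Call:
apply_moves:
  commands:
    - [0, 0, 0, -0.04, 0]
    - [0, 0, 0, -0.03, 0]
    - [0, 0, 0, 0, 0]

```text
clock: 27.6
position: [0.554, 0.0327, 0.142]
ee_rot: [-0.832, -3.029, 0.0]
force: [-0.8, -1.2, -1.3]
width: 0.413
gripper_force: 39.7
```

Meshed with no force, 16 mm deep. Now fully home and pressing.

Call:
apply_moves:
  commands:
    - [0, 0, 0, -0.03, 0]
    - [0, 0, 0, -0.02, 0]
    - [0, 0, 0, -0.02, 0]
    - [0, 0, 0, 0, 0]
  newtons: 55

```text
clock: 28.1
position: [0.5543, 0.0328, 0.1383]
ee_rot: [0.832, 3.029, 0.0]
force: [-0.7, -0.5, 3.9]
width: 0.414
gripper_force: 54.7
```

Call:
apply_moves:
  commands:
    - [0, 0, 0, -0.02, 0]
    - [0, 0, 0, -0.02, 0]
    - [0, 0, 0, -0.02, 0]
    - [0, 0, 0, 0, 0]

```text
clock: 28.6
position: [0.5544, 0.0328, 0.1351]
ee_rot: [0.832, 3.028, 0.0]
force: [-3.4, -0.7, 11.1]
width: 0.414
gripper_force: 54.7
```

```bash
python3 st.py; python3 - <<'E'
from h import *
I,D,P=grab('side');h=cv2.cvtColor(I,cv2.COLOR_RGB2HSV).astype(int);C=cloud(P,D)
u,v=proj(P,[.554,.033,.16]).astype(int)
cv2.imwrite('pics/c9.png',cv2.resize(I[v-50:v+50,u-65:u+65],(780,600),interpolation=2)[:,:,::-1])
k=(abs(C[...,0]-.554)<.03)&(abs(C[...,1]-.033)<.04)&((h[...,0]<8)|(h[...,0]>172))&(h[...,1]>150)&(h[...,2]>60)&(C[...,2]>.14)&(C[...,2]<.22)
print(k.sum(),'hub z',np.percentile(C[k][:,2],[2,98]))
w=(abs(C[...,0]-.554)<.06)&(abs(C[...,1]-.032)<.07)&(h[...,1]<45)&(h[...,2]>150)&(C[...,2]>.11)&(C[...,2]<.13)
X=C[w];A=np.c_[X[:,:2]-[.554,.032],np.ones(len(X))];print('cover plane',w.sum(),np.linalg.lstsq(A,X[:,2],rcond=None)[0])
E
```

```text
[0.5544 0.0328 0.1351] yaw 59.3 [-3.4 -0.7 11.1] [-0.14  0.57  0.01] 0.4140148738230901 0.5490664312187646
242 hub z [0.15770805 0.19784564]
cover plane 732 [-0.00248881 -0.00462586  0.11898798]
```

View pics/c9.png

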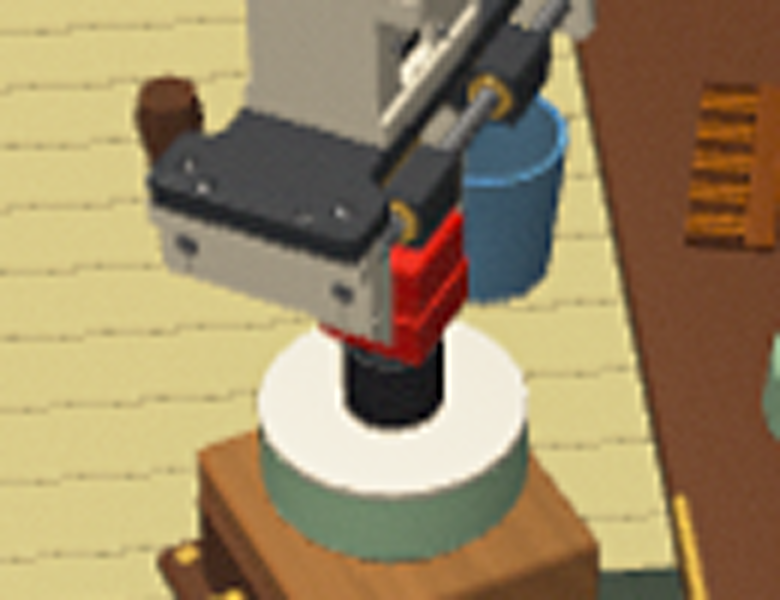

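The picture shows the cover seated and level on the bowl (plate at (392,410)). The gripped hub is above the collar at (430,290), its underside at z 0.158, so the spindle is pressed about 4 mm with a clear gap to the collar. Handing in.

```bash
python3 -c "
from cell import arm
print(arm.sign_off())"
```

```text
the job is handed in; nothing more can be done
None
```

The cover is seated level on the hopper and released. The crank is meshed and fully home, still gripped at the hub and pressing the spindle down about 4 mm (11 N measured), and the job was handed in at about 29 s with the verdict not shown to me.

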